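# Take the glue pot off the warmer

## Robot

A 6-joint arm with a two-finger parallel gripper is mounted at the origin on the work surface. World frame = base frame: x ahead of the robot, y to its left, z up, the work surface at z = 0. Lengths are in m, angles in rad, forces in N, time in s.
With the tool pointing down it reaches from about 0.25 to 0.725 m from the base axis. Payload 4 kg.
Tool frame: the origin (TCP) lies at the very end of the fingers, on their centre line; the grasp point (between the pads) lies 19 mm behind it; z points along the fingers, y is the line along which they close (so a half turn about z gives the same grasp; the last joint's range is limited). The gripper opens to 85 mm and grips with 20 to 120 N. Pads are 22 mm wide; open, the fingers measure 114 mm over their backs; the gripper's body (76 mm by 85 mm) begins 54 mm behind the grasp point. The pads swing forward as they close: fully open they stand 13 mm farther back than shut.
Start: joints at [1.108, 0.241, 0.005, 1.335, 0, 1.571], TCP at [0.223, 0.447, 0.231] pointing down, gripper open.
Joint ranges: [-2.72, 2.72], [-1.05, 1.87], [-1.09, 1.28], [-1.99, 2.15], [-1.42, 1.44], [-3.14, 3.14]. Speed limits (rad/s): [2.79, 2.79, 3.14, 3.14, 3.14, 3.14].

## Interface

Orientations are given as a unit quaternion [x, y, z, w].
In Python, from workcell import monitor, viewer, job gives the robot as it stands.
- The arm moves only by the tool arm_command, never from a script. Its argument "increments" is a list of rows, each an object of numbers: "dx", "dy", "dz": the shift along the tool's x, y, z in cm; "wx", "wy", "wz": the turn, a rotation vector about the tool's x, y, z in rad; "grip": the finger opening in cm, from 0 to 8.54. In form: [{"dx": .., "dy": .., "dz": .., "wx": .., "wy": .., "wz": .., "grip": ..}, ...]. A call has 1 to 10 rows; each row is the pose to reach, as a shift and turn from the pose commanded when the call began, along the tool's axes at that moment; what a row does not reach only later rows make up. A row lasts 1/10 s, in which the tool goes at most 50 mm and 8.59 degrees, less where a joint would pass 70% of its speed; a pose out of reach is approached as far as the arm can. A call with a gripper value outside its range is refused whole. The fingers move at their own pace and stop on an object; the grip force is fixed at half the most. Time passes only in rows, so rows that repeat a pose let the fingers close. It gives the time, the measured TCP pose, the force, the opening and the grip force at its end, in the units of the state.
- monitor.get_obs(): the state, without advancing time (a new reading comes with each control period).
- viewer.camera(name): name is "scene" or "top" or "wrist"; returns (picture, depth): 384x512x3 uint8, red, green, blue; 384x512 float32, m along the optical axis (not along the pixel's ray), 0 where there is no reading.
- viewer.get_calibration(name): a dict with "fovy" (degrees; the focal length in pixels is half the picture's height over the tangent of half this angle, whatever the lens; pixels are square), "cx", "cy" (the principal point, pixels), "dist_coeffs" ([k1, k2, p1, p2, k3] as OpenCV has them; the pictures are not rectified), "view" (4x4, takes a point from world to camera coordinates). Camera axes: x right, y up, looking along -z (the intrinsics and any distortion apply to the point x, -y, -z); pixel columns grow to the right and rows downward; lengths in m; the calibration is good to about 2 mm. A picture is of the moment at which its call begins: read the wrist's pose just before it. get_calibration takes no time and is no camera call; for the wrist camera it gives the pose at the moment of the call.
- job.job_done(): hands the job in; it is judged then, once.
The state is a dict: "clock": time; "joint_pos": joint angles; "joint_vel": joint speeds; "tau": joint torques, N m; "eef_pos": TCP position; "tool_rot": TCP orientation; "ft_force": force on the tool from outside, world axes, zero at the start; "ft_torque": the same for the moment, N m; "grip_width": finger opening in m; "grasp_force": force on a finger pad.
Only numpy, scipy, OpenCV 4.12 (cv2) and the standard library are available. Lean on these libraries where they do the work, as an engineer would, in place of code of your own. Each camera call takes 0.05 s, during which the arm holds its last target. There are 200 camera calls.

## Task

The covered glue pot is ready: lift it out of the warmer (its swing handle may hang over to one side and wants standing up first) and set it down gently on the round cork mat, with its whole base on the mat. Keep the pot upright all the way, let go of it, and leave the square cork board, the jar and the hammer where they are.

Things in the scene. Friction and masses are not known exactly. Their poses are not given: they have to be found in the camera images.
- pot: Closed steel glue pot: upright cylinder 104 mm across, lid 110 mm across, 98 mm high, 0.5 to 0.8 kg. Origin at the centre of its underside, z up. Two ears at its +y and -y sides carry an arched swing handle of 7 mm wire, 135 mm wide over all.
- pot_hinge (a point): Middle of the handle's hinge line (along the pot's y), 105 mm above the pot's origin, 7 mm above the lid; axes as the pot's. A stiff hinge: the handle stays where it is left. When it leans far over, a sideways push jams and rocks the pot: take hold of the grip and swing it up.
- pot_ear (a point): Outer end of the +y hinge ear. The handle's lean is NOT reported: at first anything up to 66 degrees from upright to the pot's +x or -x side; find it by touch or sight. Top of the handle: wooden grip 70 mm long along y, 14 mm thick, 18 mm high when upright, its centre 72 mm from the hinge line. Nothing else is in the handle's sweep.
- warmer: Fixed grey round electric warmer, 152 mm across, in which the pot stands. Origin at the centre of its underside, z up, -x towards its black dial. Its heating plate is 25 mm above the origin, inside a jacket wall that rises 40 mm above the plate (65 mm above the origin) and leaves 5 mm around the pot. A hard sideways push on the handle rocks the pot in it.
- trivet: Loose round cork mat, 136 mm across, 18 mm thick, 0.6 kg: where the pot goes. Origin at the centre of its underside. It lies to the left or right of the warmer.
- block: Loose square cork board, 120 x 120 mm, 18 mm thick: not the place for the pot. Origin at the centre of its underside. It lies on the other side of the warmer.
- jar: Loose small closed amber glass jar, 60 mm across, 75 mm high. Origin at the centre of its underside.
- hammer: Loose hammer lying flat, 240 mm long, handle to its -x. Origin under it near mid-length.
Not all that is in view belongs to the job. There is more than one size of the warmer; the job needs the smallest.

How it is judged:
On the way:
1. the pot is lifted clear of the warmer, upright (z of pot in the frame of warmer above 0.07 m and angle between pot's own z axis and vertical below 0.3 rad and contact force between pot and warmer below 0.1 N), for 0.2 s.
At the end, for the whole second after the job is handed in: The pot stands upright (within 3.4 degrees) and still on the round mat, its base flat on it and nowhere over the edge (centres within 16 mm) (horizontal distance between pot and trivet below 0.016 m and z of pot in the frame of trivet between 0.014 and 0.022 m and angle between pot's own z axis and vertical below 0.06 rad and linear speed of pot below 0.02 m/s and contact force between pot and trivet above 1 N); the robot touches nothing.
It fails at once if the pot is tipped by more than 20 degrees (angle between pot's own z axis and vertical above 0.35 rad).
It fails at once if the pot is dropped or banged down onto the mat (contact force over 100 N; a touch-down at 5 cm/s or slower stays below it) (contact force between pot and trivet above 100 N).
It fails at once if the pot is pressed onto the square board (contact force between pot and block above 1 N).
It fails at once if the square board, the jar or the hammer is shifted by more than 25 mm (distance of any of block, jar, hammer from where it was at the start of the episode above 0.025 m).
It also fails if it takes over 59 s, if anything falls off the work surface, if the arm or the gripper's body presses on something with over 40 N, if the wrist force passes 120 N, or if a joint passes its speed limit or range.

## Working session

There is one attempt and no reset: what is moved stays moved. The work goes in short steps, Python scripts to look and compute and a tool call to move; the robot and the scene stay as the last step left them, time stands still between calls to the robot, and variables do not carry over. Pictures are saved under pics/ and viewed, at most 10 in all, crops included, and the job is handed in when it is done.

Besides the shell and the picture viewer there is one more tool, called after "Call:" as name(argument=value, ...), one argument or row to a line, values as JSON. arm_command: Moves the arm, as the interface text tells. Its arguments: {"type":"object","properties":{"increments":{"type":"array","items":{"type":"object","properties":{"dx":{"type":"number"},"dy":{"type":"number"},"dz":{"type":"number"},"wx":{"type":"number"},"wy":{"type":"number"},"wz":{"type":"number"},"grip":{"type":"number"}}}}},"required":["increments"]}

```bash
mkdir -p pics; cat > h.py <<'E'
import numpy as np, cv2
from workcell import monitor, viewer, job
def cam(n):
    c=viewer.get_calibration(n); p,d=viewer.camera(n); return p,d,c
def cloud(d,c):
    H,W=d.shape; f=H/2/np.tan(np.radians(c["fovy"])/2)
    K=np.array([[f,0,c["cx"]],[0,f,c["cy"]],[0,0,1]])
    u,v=np.meshgrid(np.arange(W),np.arange(H))
    n=cv2.undistortPoints(np.stack([u,v],-1).reshape(-1,1,2).astype(np.float64),K,np.array(c["dist_coeffs"],float)).reshape(H,W,2)
    P=np.stack([n[...,0]*d,-n[...,1]*d,-d,np.ones_like(d)],-1)
    X=P@np.linalg.inv(np.array(c["view"])).T
    X=X[...,:3]; X[d==0]=np.nan
    return X
E
python3 - <<'E'
from h import *
o=monitor.get_obs(); print(o)
for n in("scene","top"):
    p,d,c=cam(n); X=cloud(d,c); np.savez("pics/%s.npz"%n,p=p,X=X)
    cv2.imwrite("pics/%s0.png"%n,p[...,::-1]); print(n,c)
a,b=[cv2.imread("pics/%s0.png"%n) for n in("scene","top")]
E
```

```text
{'clock': 0.0, 'joint_pos': array([ 1.10797106e+00,  2.41431899e-01,  3.72141542e-03,  1.33521451e+00,
       -1.82111988e-05,  1.57079466e+00]), 'joint_vel': array([-0.00011909, -0.00166642, -0.00056998,  0.0011865 ,  0.0001433 ,
       -0.0006446 ]), 'tau': array([-1.67467751e-03, -3.72320044e+01,  2.52406007e+01,  1.69341214e-02,
       -1.07544313e-04,  1.16248813e-05]), 'eef_pos': array([0.22295821, 0.44682228, 0.23040245]), 'tool_rot': array([ 2.29351778e-01,  9.73343017e-01, -1.03805025e-03, -2.35245813e-04]), 'ft_force': array([0.35595436, 0.06219301, 0.220139  ]), 'ft_torque': array([-0.0036365 , -0.0351545 ,  0.06457915]), 'grasp_force': 0.0, 'grip_width': 0.08578483634453654}
scene {'fovy': 49.919929412806376, 'cx': 253.14735282523736, 'cy': 186.02155479237646, 'dist_coeffs': array([0.01055255, 0.        , 0.        , 0.        , 0.        ]), 'view': array([[-0.76552792,  0.64339624,  0.00287807,  0.36970769],
       [-0.42701691, -0.51141055,  0.74573173,  0.12741092],
       [ 0.48127286,  0.56964947,  0.66624013, -1.44113897],
       [ 0.        ,  0.        ,  0.        ,  1.        ]])}
top {'fovy': 51.13257597086823, 'cx': 254.70137571867147, 'cy': 190.2619091732299, 'dist_coeffs': array([-0.14582901,  0.        ,  0.        ,  0.        ,  0.        ]), 'view': array([[-0.00702776, -0.99976397, -0.02055762,  0.00993307],
       [ 0.99907334, -0.0078929 ,  0.04231022, -0.49863101],
       [-0.0424625 , -0.02024123,  0.998893  , -1.21033384],
       [ 0.        ,  0.        ,  0.        ,  1.        ]])}
```

View pics/scene0.png

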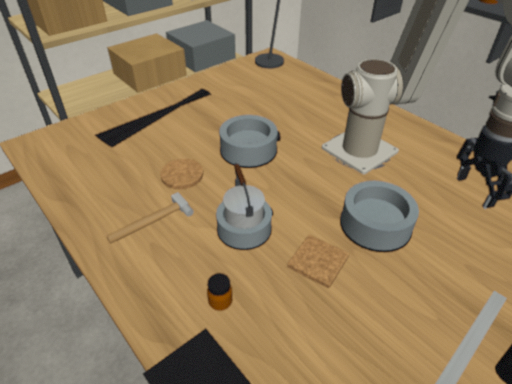

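View pics/top0.png

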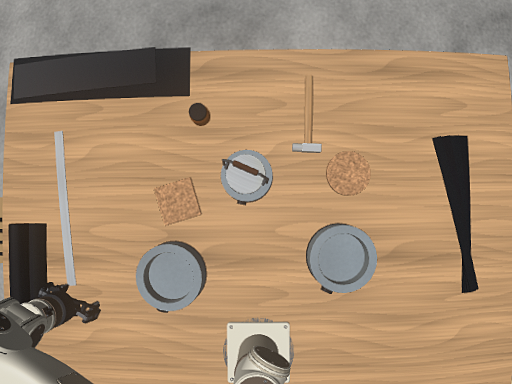

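Top view: three grey warmers, at (246,176) (the pot stands in it, visibly smallest), (171,276) and (341,258) (both larger and empty). The pot one fits. The round mat is at (348,172), the square board at (178,200), the jar at (199,114) and the hammer at (308,120).

```bash
python3 - <<'E'
from h import *
t=np.load("pics/top.npz"); s=np.load("pics/scene.npz")
p=t["p"][140:212,205:290]; q=s["p"][155:250,205:280]
A=cv2.resize(p[...,::-1],(480,406),interpolation=cv2.INTER_CUBIC); B=cv2.resize(q[...,::-1],(320,406),interpolation=cv2.INTER_CUBIC)
cv2.imwrite("pics/crop1.png",np.hstack([A,B]))
def fit(P):
    r=cv2.minEnclosingCircle(P[:,:2].astype(np.float32)); return r
for n,D in(("top",t),("scene",s)):
    X=D["X"]; x,y,z=X[...,0],X[...,1],X[...,2]
    R=np.hypot(x-.5,y-.02)<.13 if 0 else None
    print(n,"table z",np.nanmedian(z[(abs(z)<.01)&(x>.3)&(x<.8)&(abs(y)<.4)]))
    px={"top":dict(pot=(246,180),triv=(348,172),blk=(178,200),grip=(243,168)),"scene":dict(pot=(240,200),triv=(182,173),blk=(318,260),grip=(240,175))}[n]
    for k,(u,v) in px.items(): print(k,X[v,u].round(4))
    for k,zr,rr in(("triv",(.012,.023),.085),("blk",(.012,.023),.085)):
        u,v=px[k]; c=X[v,u]; m=(z>zr[0])&(z<zr[1])&(np.hypot(x-c[0],y-c[1])<rr)
        # top surface cork colour filter unnecessary
        print(k,m.sum(),np.round(X[m].mean(0),4),cv2.minAreaRect(X[m][:,:2].astype(np.float32)),fit(X[m]))
    u,v=px["pot"]; c=X[v,u]; near=np.hypot(x-c[0],y-c[1])<.12
    m=near&(z>.055)&(z<.075); print("jacket rim",m.sum(),fit(X[m]))
    m=near&(z>.117)&(z<.13); print("lid",m.sum(),fit(X[m]),np.median(z[m]))
    m=near&(z>.137); print("handle pts",m.sum()); print(X[m][::max(1,m.sum()//40)].round(3).tolist())
E
```

```text
top table z -0.00019234915304688904
pot [0.5225 0.0278 0.1231]
triv [ 0.5522 -0.2793  0.0121]
blk [0.4705 0.2399 0.0196]
grip [0.5473 0.0316 0.2105]
triv 1512 [ 0.5488 -0.2788  0.0179] ((0.5493068099021912, -0.27899038791656494), (0.13385434448719025, 0.13536499440670013), 42.726139068603516) ((0.5495051741600037, -0.27921903133392334), 0.06856825947761536)
blk 1466 [0.4665 0.2441 0.0176] ((0.46646520495414734, 0.2450561225414276), (0.12098851799964905, 0.11954157054424286), 17.096715927124023) ((0.4676571786403656, 0.2440616339445114), 0.08169732242822647)
jacket rim 772 ((0.5407038927078247, 0.030484098941087723), 0.07596052438020706)
lid 826 ((0.538766622543335, 0.031753480434417725), 0.06193995103240013) 0.12027367100120256
handle pts 275
[[0.574, 0.088, 0.187], [0.571, 0.082, 0.19], [0.569, 0.065, 0.204], [0.567, 0.076, 0.196], [0.566, 0.06, 0.204], [0.568, 0.09, 0.166], [0.564, 0.065, 0.206], [0.563, 0.05, 0.208], [0.567, 0.086, 0.153], [0.561, 0.055, 0.208], [0.56, 0.039, 0.208], [0.566, 0.079, 0.137], [0.558, 0.047, 0.207], [0.563, 0.09, 0.139], [0.556, 0.052, 0.207], [0.555,
[... 1697 characters left out ...]
5, 0.012, 0.196], [0.547, 0.033, 0.208], [0.554, 0.038, 0.212], [0.556, 0.036, 0.208], [0.56, 0.033, 0.205], [0.521, -0.027, 0.142], [0.557, 0.045, 0.209], [0.563, 0.045, 0.209], [0.523, -0.021, 0.14], [0.561, 0.053, 0.21], [0.522, -0.017, 0.138], [0.561, 0.058, 0.21], [0.562, 0.059, 0.208], [0.564, 0.062, 0.208], [0.564, 0.061, 0.204], [0.566, 0.064, 0.204], [0.568, 0.069, 0.205], [0.572, 0.071, 0.202], [0.573, 0.072, 0.197], [0.573, 0.076, 0.194], [0.576, 0.08, 0.191], [0.576, 0.084, 0.188], [0.577, 0.088, 0.184], [0.577, 0.088, 0.178], [0.578, 0.089, 0.173], [0.572, 0.09, 0.163], [0.572, 0.09, 0.156], [0.574, 0.089, 0.15], [0.573, 0.082, 0.14], [0.573, 0.083, 0.137], [0.57, 0.091, 0.138]]
```

View pics/crop1.png

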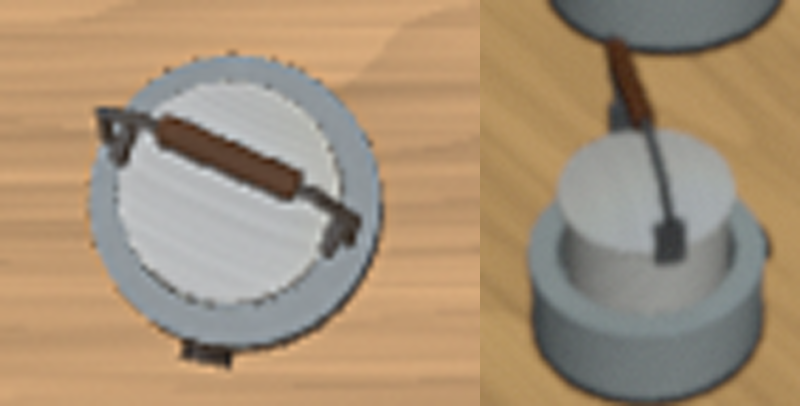

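The crop confirms it: the smallest warmer has a black dial at the bottom, and the pot in it carries a handle standing almost upright. The brown grip runs diagonally, leaning slightly away from the robot. Next I measure the lean.

```bash
python3 - <<'E'
from h import *
for n in("top","scene"):
    D=np.load("pics/%s.npz"%n); X=D["X"]; p=D["p"].astype(int); x,y,z=X[...,0],X[...,1],X[...,2]
    near=np.hypot(x-.542,y-.032)<.1
    g=near&(z>.188)&(p[...,0]-p[...,2]>25)
    G=X[g]; r=cv2.minAreaRect(G[:,:2].astype(np.float32))
    print(n,g.sum(),"grip",G.mean(0).round(4),r,np.percentile(G[:,2],[5,50,90]).round(4))
    w=near&(z>.145)&~g; W=X[w]; d=np.linalg.svd(G[:,:2]-G[:,:2].mean(0))[2][0]; d*=np.sign(d[1]); e=np.array([d[1],-d[0]])
    print("dir",d.round(3),np.degrees(np.arctan2(-d[0],d[1])))
    C=np.array([.5425,.0320])
    for a in((.127,.145),(.145,.16),(.16,.175),(.175,.19),(.19,.2),(.2,.215)):
        m=near&(z>a[0])&(z<a[1])&(abs((X[...,:2]-C)@d)<.08)
        if m.sum(): q=(X[m][:,:2]-C)@e; l=(X[m][:,:2]-C)@d; print(a,m.sum(),"perp",np.percentile(q,[5,50,95]).round(4),"along",l.min().round(3),l.max().round(3))
E
```

```text
top 135 grip [0.549  0.0263 0.2097] ((0.5493841171264648, 0.027064964175224304), (0.06899847835302353, 0.013256050646305084), 65.5088882446289) [0.2068 0.2098 0.2126]
dir [0.406 0.914] -23.984746952178128
(0.127, 0.145) 49 perp [-0.0105 -0.0025  0.0054] along -0.069 0.061
(0.145, 0.16) 6 perp [-0.0023 -0.001   0.0003] along -0.068 0.065
(0.16, 0.175) 5 perp [0.     0.0008 0.002 ] along -0.067 0.063
(0.175, 0.19) 14 perp [0.0018 0.0041 0.007 ] along -0.069 0.064
(0.19, 0.2) 29 perp [0.0001 0.0046 0.0085] along -0.062 0.058
(0.2, 0.215) 187 perp [0.0011 0.0072 0.0142] along -0.053 0.046
scene 117 grip [0.5531 0.0311 0.2079] ((0.5480002760887146, 0.0195852629840374), (0.09015670418739319, 0.014492649585008621), 67.05176544189453) [0.2018 0.2087 0.2105]
dir [0.376 0.927] -22.055905908167567
(0.127, 0.145) 67 perp [-0.0061  0.0035  0.011 ] along -0.064 0.068
(0.145, 0.16) 17 perp [0.0017 0.0044 0.0081] along -0.065 0.069
(0.16, 0.175) 14 perp [0.0035 0.0065 0.0105] along -0.064 0.067
(0.175, 0.19) 21 perp [0.0054 0.0086 0.012 ] along 0.052 0.067
(0.19, 0.2) 29 perp [0.0048 0.0114 0.0154] along -0.055 0.059
(0.2, 0.215) 135 perp [0.0035 0.0106 0.0162] along -0.047 0.05
```

```bash
cat >> h.py <<'E'
from scipy.spatial.transform import Rotation as Ro
def go(pos,yaw,lean=0.):
    """tool y at world yaw (deg), tool leaning 'lean' deg towards +tool y; prints shift cm / turn rad in tool axes"""
    o=monitor.get_obs(); R=Ro.from_quat(o["tool_rot"]); a=np.radians(yaw)
    y=np.array([np.cos(a),np.sin(a),0]); z=np.array([0,0,-1.]); T=Ro.from_matrix(np.stack([np.cross(y,z),y,z],1))
    T=Ro.from_rotvec(np.radians(lean)*np.cross([0,0,1.],y))*T
    print("t",o["clock"],"pos",o["eef_pos"].round(4),"shift",(R.inv().apply(np.array(pos)-o["eef_pos"])*100).round(2),"turn",(R.inv()*T).as_rotvec().round(3),"F",o["ft_force"].round(1),"grip",o["grip_width"].round(4))
E
python3 -c "
from h import *
go([.548,.028,.26],-24)"
```

```text
Traceback (most recent call last):
  File "h.py", line 20, in go
    print("t",o["clock"],"pos",o["eef_pos"].round(4),"shift",(R.inv().apply(np.array(pos)-o["eef_pos"])*100).round(2),"turn",(R.inv()*T).as_rotvec().round(3),"F",o["ft_force"].round(1),"grip",o["grip_width"].round(4))
                                                                                                                                                                                                ^^^^^^^^^^^^^^^^^^^^^
AttributeError: 'float' object has no attribute 'round'
```

Call:
arm_command(
  increments=[
    {"dx":-3,"dy":-1.4,"dz":-3,"wz":0.1,"grip":8.5},
    {"dx":-47.8,"dy":-23,"dz":-3,"wz":1.527,"grip":8.5},
    {"dx":-47.8,"dy":-23,"dz":-3,"wz":1.527,"grip":8.5},
    {"dx":-47.8,"dy":-23,"dz":-3,"wz":1.527,"grip":8.5},
    {"dx":-47.8,"dy":-23,"dz":-3,"wz":1.527,"grip":8.5},
    {"dx":-47.8,"dy":-23,"dz":-3,"wz":1.527,"grip":8.5},
    {"dx":-47.8,"dy":-23,"dz":-3,"wz":1.527,"grip":8.5},
    {"dx":-47.8,"dy":-23,"dz":-3,"wz":1.527,"grip":8.5},
    {"dx":-47.8,"dy":-23,"dz":-3,"wz":1.527,"grip":8.5},
    {"dx":-47.8,"dy":-23,"dz":-3,"wz":1.527,"grip":8.5},
  ],
)

```text
validation failed for argument at $.in...
```

```bash
sed -i 's/o\["grip_width"\].round(4)/round(float(o["grip_width"]),4)/' h.py; python3 -c "
from h import *
go([.548,.028,.26],-24,6)"
```

```text
t 0.1 pos [0.223  0.4469 0.2305] shift [-47.78 -22.98  -2.91] turn [0.082 0.081 1.525] F [-0.5 -0.2  0. ] grip 0.085
```

Call:
arm_command(
  increments=[
    {"dx":-3.0,"dy":-1.4,"dz":-3.0,"wx":0.0,"wy":0.0,"wz":0.1,"grip":8.5},
  ],
)

```text
clock: 0.2
eef_pos: [0.2414, 0.4208, 0.2571]
tool_rot: [0.277, 0.961, -0.004, -0.002]
ft_force: [1.1, 0.2, 0.2]
grip_width: 0.0847
grasp_force: 0.0
```

Call:
arm_command(
  increments=[
    {"dx":-46.7,"dy":-17.0,"dz":0.0,"wx":0.0,"wy":0.0,"wz":1.427,"grip":8.5},
    {"dx":-46.7,"dy":-17.0,"dz":0.0,"wx":0.0,"wy":0.0,"wz":1.427,"grip":8.5},
    {"dx":-46.7,"dy":-17.0,"dz":0.0,"wx":0.0,"wy":0.0,"wz":1.427,"grip":8.5},
    {"dx":-46.7,"dy":-17.0,"dz":0.0,"wx":0.0,"wy":0.0,"wz":1.427,"grip":8.5},
    {"dx":-46.7,"dy":-17.0,"dz":0.0,"wx":0.0,"wy":0.0,"wz":1.427,"grip":8.5},
    {"dx":-46.7,"dy":-17.0,"dz":0.0,"wx":0.0,"wy":0.0,"wz":1.427,"grip":8.5},
    {"dx":-46.7,"dy":-17.0,"dz":0.0,"wx":0.0,"wy":0.0,"wz":1.427,"grip":8.5},
    {"dx":-46.7,"dy":-17.0,"dz":0.0,"wx":0.0,"wy":0.0,"wz":1.427,"grip":8.5},
    {"dx":-46.7,"dy":-17.0,"dz":0.0,"wx":0.0,"wy":0.0,"wz":1.427,"grip":8.5},
    {"dx":-46.7,"dy":-17.0,"dz":0.0,"wx":0.0,"wy":0.0,"wz":1.427,"grip":8.5},
  ],
)

```text
clock: 1.2
eef_pos: [0.5489, 0.0264, 0.2608]
tool_rot: [0.84, 0.542, -0.0, -0.0]
ft_force: [0.5, 0.7, 1.0]
grip_width: 0.0851
grasp_force: 0.0
```

```bash
python3 -c "
from h import *
go([.548,.028,.26],-24,6)"
```

```text
t 1.2 pos [0.5489 0.0264 0.2608] shift [ 0.11 -0.14  0.08] turn [ 0.104 -0.    -0.005] F [0.5 0.7 1. ] grip 0.0851
```

```bash
python3 - <<'E'
from h import *
p,d,c=cam("wrist"); X=cloud(d,c); np.savez("pics/w.npz",p=p,X=X); cv2.imwrite("pics/w1.png",p[...,::-1])
x,y,z=X[...,0],X[...,1],X[...,2]; pp=p.astype(int)
g=(np.hypot(x-.545,y-.03)<.07)&(z>.17)&(z<.225)&(pp[...,0]-pp[...,2]>25)
G=X[g]; print(g.sum(),G.mean(0),cv2.minAreaRect(G[:,:2].astype(np.float32)),np.percentile(G[:,2],[2,50,98]))
m=(z>.117)&(z<.128)&(np.hypot(x-.542,y-.032)<.065); print("lid",m.sum(),cv2.minEnclosingCircle(X[m][:,:2].astype(np.float32)),np.median(z[m]))
m=(z>.055)&(z<.075)&(np.hypot(x-.542,y-.032)<.09); print("rim",m.sum(),cv2.minEnclosingCircle(X[m][:,:2].astype(np.float32)))
E
```

```text
741 [0.54007902 0.00098287 0.20583561] ((0.541163980960846, 0.008325688540935516), (0.09376771748065948, 0.014791791327297688), 66.21297454833984) [0.17512    0.20947478 0.2112933 ]
lid 9253 ((0.5422430038452148, 0.032890480011701584), 0.057259514927864075) 0.12007874948510161
rim 4586 ((0.541873574256897, 0.029306882992386818), 0.07580720633268356)
```

View pics/w1.png

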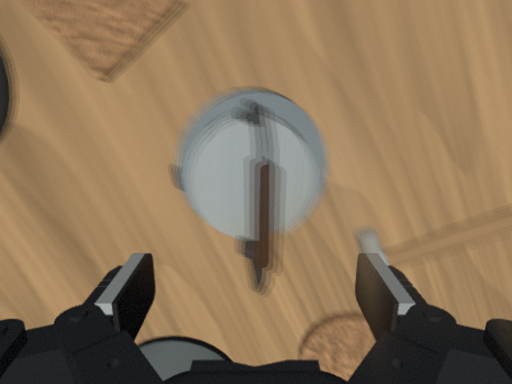

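The wrist view is slightly motion-blurred. It shows the grip at (264,215), in line with the fingers and midway between them (their middle is about column 256). The lean is about 6° to +tool-y.

Call:
arm_command(
  increments=[
    {"dx":0.2,"dy":-0.2,"dz":2.0,"wx":0.05,"wy":0.0,"wz":0.0,"grip":8.5},
    {"dx":0.3,"dy":-0.3,"dz":4.0,"wx":0.105,"wy":0.0,"wz":0.0,"grip":8.5},
    {"dx":0.3,"dy":-0.3,"dz":6.0,"wx":0.105,"wy":0.0,"wz":0.0,"grip":8.5},
    {"dx":0.3,"dy":-0.3,"dz":7.0,"wx":0.105,"wy":0.0,"wz":0.0,"grip":8.5},
    {"dx":0.3,"dy":-0.3,"dz":7.8,"wx":0.105,"wy":0.0,"wz":0.0,"grip":8.5},
    {"dx":0.3,"dy":-0.3,"dz":7.8,"wx":0.105,"wy":0.0,"wz":0.0,"grip":8.5},
    {"dx":0.3,"dy":-0.3,"dz":7.8,"wx":0.105,"wy":0.0,"wz":0.0,"grip":8.5},
  ],
)

```text
clock: 1.95
eef_pos: [0.5468, 0.0328, 0.1842]
tool_rot: [0.837, 0.544, -0.028, -0.044]
ft_force: [-0.0, -0.3, 0.3]
grip_width: 0.085
grasp_force: 0.0
```

```bash
python3 -c "
from h import *
go([.5473,.0301,.183],-24,6)"
```

```text
t 1.95 pos [0.5468 0.0328 0.1842] shift [-0.22  0.17  0.1 ] turn [ 0.001 -0.001  0.   ] F [-0.  -0.3  0.3] grip 0.085
```

Shift onto the grip and close gently.

Call:
arm_command(
  increments=[
    {"dx":-0.2,"dy":0.2,"dz":0.1,"wx":0.0,"wy":0.0,"wz":0.0,"grip":5.0},
    {"dx":-0.2,"dy":0.2,"dz":0.1,"wx":0.0,"wy":0.0,"wz":0.0,"grip":2.5},
    {"dx":-0.2,"dy":0.2,"dz":0.1,"wx":0.0,"wy":0.0,"wz":0.0,"grip":0.5},
    {"dx":-0.2,"dy":0.2,"dz":0.1,"wx":0.0,"wy":0.0,"wz":0.0,"grip":0.5},
    {"dx":-0.2,"dy":0.2,"dz":0.1,"wx":0.0,"wy":0.0,"wz":0.0,"grip":0.5},
    {"dx":-0.2,"dy":0.2,"dz":0.1,"wx":0.0,"wy":0.0,"wz":0.0,"grip":0.5},
    {"dx":-0.2,"dy":0.2,"dz":0.1,"wx":0.0,"wy":0.0,"wz":0.0,"grip":0.5},
    {"dx":-0.2,"dy":0.2,"dz":0.1,"wx":0.0,"wy":0.0,"wz":0.0,"grip":0.5},
  ],
)

```text
clock: 2.75
eef_pos: [0.5477, 0.0299, 0.1824]
tool_rot: [0.838, 0.544, -0.028, -0.044]
ft_force: [1.1, -0.6, 3.2]
grip_width: 0.0126
grasp_force: 60.0
```

```bash
python3 -c "
from h import *
o=monitor.get_obs();print(o['grasp_force'],o['ft_torque'])
go([.542,.0325,.183],-24,0)"
```

```text
59.965404868125916 [-0.12610094  0.03447657 -0.03203859]
t 2.75 pos [0.5477 0.0299 0.1824] shift [ 0.01 -0.63  0.01] turn [-0.104 -0.    -0.   ] F [ 1.1 -0.6  3.2] grip 0.0126
```

Call:
arm_command(
  increments=[
    {"dx":0.0,"dy":-0.15,"dz":0.0,"wx":-0.025,"wy":0.0,"wz":0.0,"grip":0.5},
    {"dx":0.0,"dy":-0.3,"dz":0.0,"wx":-0.05,"wy":0.0,"wz":0.0,"grip":0.5},
    {"dx":0.0,"dy":-0.45,"dz":0.0,"wx":-0.08,"wy":0.0,"wz":0.0,"grip":0.5},
    {"dx":0.0,"dy":-0.6,"dz":0.0,"wx":-0.104,"wy":0.0,"wz":0.0,"grip":0.5},
    {"dx":0.0,"dy":-0.6,"dz":0.0,"wx":-0.104,"wy":0.0,"wz":0.0,"grip":0.5},
    {"dx":0.0,"dy":-0.6,"dz":0.0,"wx":-0.104,"wy":0.0,"wz":0.0,"grip":0.5},
  ],
)

```text
clock: 3.35
eef_pos: [0.5419, 0.0325, 0.1827]
tool_rot: [0.839, 0.545, -0.0, -0.001]
ft_force: [0.3, -0.2, -0.0]
grip_width: 0.0128
grasp_force: 59.8
```

```bash
python3 -c "
from h import *
o=monitor.get_obs();print(o['grasp_force'],o['ft_torque'])
go([.542,.0325,.283],-24,0)"
```

```text
59.83859717845917 [-0.00784706 -0.18409813  0.06767045]
t 3.35 pos [0.5419 0.0325 0.1827] shift [ 0.000e+00 -1.000e-02 -1.003e+01] turn [-0.001 -0.     0.   ] F [ 0.3 -0.2 -0. ] grip 0.0128
```

Force near zero. Lift slowly straight up.

Call:
arm_command(
  increments=[
    {"dx":0.0,"dy":0.0,"dz":-0.3,"wx":0.0,"wy":0.0,"wz":0.0,"grip":0.5},
    {"dx":0.0,"dy":0.0,"dz":-0.8,"wx":0.0,"wy":0.0,"wz":0.0,"grip":0.5},
    {"dx":0.0,"dy":0.0,"dz":-1.5,"wx":0.0,"wy":0.0,"wz":0.0,"grip":0.5},
    {"dx":0.0,"dy":0.0,"dz":-2.5,"wx":0.0,"wy":0.0,"wz":0.0,"grip":0.5},
    {"dx":0.0,"dy":0.0,"dz":-3.5,"wx":0.0,"wy":0.0,"wz":0.0,"grip":0.5},
    {"dx":0.0,"dy":0.0,"dz":-5.0,"wx":0.0,"wy":0.0,"wz":0.0,"grip":0.5},
    {"dx":0.0,"dy":0.0,"dz":-6.5,"wx":0.0,"wy":0.0,"wz":0.0,"grip":0.5},
    {"dx":0.0,"dy":0.0,"dz":-8.0,"wx":0.0,"wy":0.0,"wz":0.0,"grip":0.5},
    {"dx":0.0,"dy":0.0,"dz":-9.0,"wx":0.0,"wy":0.0,"wz":0.0,"grip":0.5},
    {"dx":0.0,"dy":0.0,"dz":-9.0,"wx":0.0,"wy":0.0,"wz":0.0,"grip":0.5},
  ],
)

```text
clock: 4.35
eef_pos: [0.5432, 0.0324, 0.2751]
tool_rot: [0.839, 0.545, 0.002, 0.001]
ft_force: [0.7, 0.6, -6.7]
grip_width: 0.013
grasp_force: 58.8
```

```bash
python3 - <<'E'
from h import *
go([.542,.0325,.283],-24,0)
go([.550,-.278,.275],-24,0)
for n in("top","scene"):
    p,d,c=cam(n);X=cloud(d,c);cv2.imwrite("pics/%s2.png"%n,p[...,::-1])
    z=X[...,2]; m=(np.hypot(X[...,0]-.542,X[...,1]-.032)<.06)&(z>.2)&(z<.225)
    P=X[m]; A=np.c_[P[:,:2]-P[:,:2].mean(0),np.ones(len(P))]; print(n,m.sum(),cv2.minEnclosingCircle(P[:,:2].astype(np.float32)),np.linalg.lstsq(A,P[:,2],rcond=None)[0])
E
```

```text
t 4.35 pos [0.5432 0.0324 0.2751] shift [-0.04 -0.12 -0.79] turn [ 0.003 -0.002 -0.   ] F [ 0.7  0.6 -6.7] grip 0.013
t 4.35 pos [0.5432 0.0324 0.2751] shift [-2.808e+01  1.325e+01 -1.000e-02] turn [ 0.003 -0.002 -0.   ] F [ 0.7  0.6 -6.7] grip 0.013
top 77 ((0.5405024290084839, -0.01426471583545208), 0.02991151437163353) [-0.02637081  0.14022624  0.2101805 ]
scene 971 ((0.5442646145820618, 0.03259029611945152), 0.05861039087176323) [-0.01339946 -0.02256933  0.20993428]
```

View pics/scene2.png

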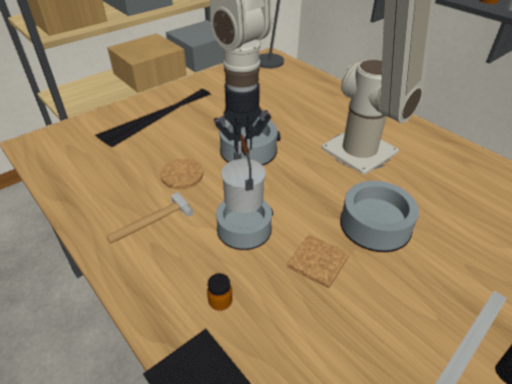

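The pot hangs upright above the warmer at (244,190), clear of it, with everything else untouched. Now across to the mat.

Call:
arm_command(
  increments=[
    {"dx":-0.3,"dy":0.15,"dz":0.0,"wx":0.0,"wy":0.0,"wz":0.0,"grip":0.5},
    {"dx":-0.8,"dy":0.4,"dz":0.0,"wx":0.0,"wy":0.0,"wz":0.0,"grip":0.5},
    {"dx":-1.8,"dy":0.85,"dz":0.0,"wx":0.0,"wy":0.0,"wz":0.0,"grip":0.5},
    {"dx":-3.2,"dy":1.5,"dz":0.0,"wx":0.0,"wy":0.0,"wz":0.0,"grip":0.5},
    {"dx":-5.0,"dy":2.35,"dz":0.0,"wx":0.0,"wy":0.0,"wz":0.0,"grip":0.5},
    {"dx":-6.8,"dy":3.2,"dz":0.0,"wx":0.0,"wy":0.0,"wz":0.0,"grip":0.5},
    {"dx":-8.6,"dy":4.05,"dz":0.0,"wx":0.0,"wy":0.0,"wz":0.0,"grip":0.5},
    {"dx":-10.4,"dy":4.9,"dz":0.0,"wx":0.0,"wy":0.0,"wz":0.0,"grip":0.5},
    {"dx":-12.2,"dy":5.7,"dz":0.0,"wx":0.0,"wy":0.0,"wz":0.0,"grip":0.5},
    {"dx":-14.0,"dy":6.55,"dz":0.0,"wx":0.0,"wy":0.0,"wz":0.0,"grip":0.5},
  ],
)

```text
clock: 5.45
eef_pos: [0.5445, -0.1246, 0.2725]
tool_rot: [0.839, 0.544, -0.001, -0.0]
ft_force: [0.0, 0.4, -6.2]
grip_width: 0.0129
grasp_force: 58.8
```

Call:
arm_command(
  increments=[
    {"dx":-1.8,"dy":0.85,"dz":0.0,"wx":0.0,"wy":0.0,"wz":0.0,"grip":0.5},
    {"dx":-3.6,"dy":1.7,"dz":0.0,"wx":0.0,"wy":0.0,"wz":0.0,"grip":0.5},
    {"dx":-5.4,"dy":2.5,"dz":0.0,"wx":0.0,"wy":0.0,"wz":0.0,"grip":0.5},
    {"dx":-7.2,"dy":3.4,"dz":0.0,"wx":0.0,"wy":0.0,"wz":0.0,"grip":0.5},
    {"dx":-9.0,"dy":4.2,"dz":0.0,"wx":0.0,"wy":0.0,"wz":0.0,"grip":0.5},
    {"dx":-10.8,"dy":5.05,"dz":0.0,"wx":0.0,"wy":0.0,"wz":0.0,"grip":0.5},
    {"dx":-12.2,"dy":5.7,"dz":0.0,"wx":0.0,"wy":0.0,"wz":0.0,"grip":0.5},
    {"dx":-13.2,"dy":6.2,"dz":0.0,"wx":0.0,"wy":0.0,"wz":0.0,"grip":0.5},
    {"dx":-13.8,"dy":6.45,"dz":0.0,"wx":0.0,"wy":0.0,"wz":0.0,"grip":0.5},
    {"dx":-14.0,"dy":6.55,"dz":0.0,"wx":0.0,"wy":0.0,"wz":0.0,"grip":0.5},
  ],
)

```text
clock: 6.45
eef_pos: [0.5476, -0.2775, 0.2724]
tool_rot: [0.839, 0.544, -0.0, -0.001]
ft_force: [0.2, 1.0, -6.4]
grip_width: 0.0132
grasp_force: 58.8
```

```bash
python3 - <<'E'
from h import *
for n in("top","scene"):
    p,d,c=cam(n);X=cloud(d,c);cv2.imwrite("pics/%s3.png"%n,p[...,::-1])
    z=X[...,2]; m=(np.hypot(X[...,0]-.55,X[...,1]+.277)<.07)&(z>.19)&(z<.225)
    P=X[m]; A=np.c_[P[:,:2]-P[:,:2].mean(0),np.ones(len(P))]; print(n,m.sum(),cv2.minEnclosingCircle(P[:,:2].astype(np.float32)),np.linalg.lstsq(A,P[:,2],rcond=None)[0])
go([.5495,-.2765,.20],-24,0)
E
```

```text
top 771 ((0.545465350151062, -0.27761632204055786), 0.06237851083278656) [ 0.00122346 -0.02757517  0.20970443]
scene 722 ((0.5529041886329651, -0.27483296394348145), 0.06372705847024918) [-0.03828182 -0.05968859  0.20850106]
t 6.55 pos [ 0.5479 -0.2766  0.2725] shift [0.08 0.15 7.25] turn [-0.001 -0.     0.   ] F [-0.8  0.7 -6.2] grip 0.0131
```

View pics/scene3.png

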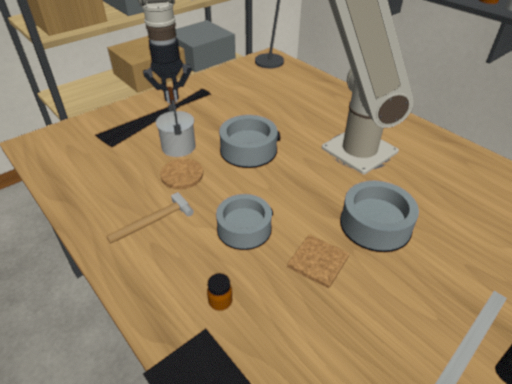

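The pot hangs over the mat at (177,133), nearly upright; the others are unmoved. Lower it.

Call:
arm_command(
  increments=[
    {"dx":0.0,"dy":0.05,"dz":0.4,"wx":0.0,"wy":0.0,"wz":0.0,"grip":0.5},
    {"dx":0.1,"dy":0.15,"dz":1.2,"wx":0.0,"wy":0.0,"wz":0.0,"grip":0.5},
    {"dx":0.1,"dy":0.15,"dz":2.3,"wx":0.0,"wy":0.0,"wz":0.0,"grip":0.5},
    {"dx":0.1,"dy":0.15,"dz":3.5,"wx":0.0,"wy":0.0,"wz":0.0,"grip":0.5},
    {"dx":0.1,"dy":0.15,"dz":4.7,"wx":0.0,"wy":0.0,"wz":0.0,"grip":0.5},
    {"dx":0.1,"dy":0.15,"dz":5.9,"wx":0.0,"wy":0.0,"wz":0.0,"grip":0.5},
    {"dx":0.1,"dy":0.15,"dz":7.0,"wx":0.0,"wy":0.0,"wz":0.0,"grip":0.5},
    {"dx":0.1,"dy":0.15,"dz":7.7,"wx":0.0,"wy":0.0,"wz":0.0,"grip":0.5},
    {"dx":0.1,"dy":0.15,"dz":8.0,"wx":0.0,"wy":0.0,"wz":0.0,"grip":0.5},
    {"dx":0.1,"dy":0.15,"dz":8.2,"wx":0.0,"wy":0.0,"wz":0.0,"grip":0.5},
  ],
)

```text
clock: 7.55
eef_pos: [0.5496, -0.2765, 0.1904]
tool_rot: [0.839, 0.545, -0.0, -0.0]
ft_force: [-0.5, 0.5, -6.5]
grip_width: 0.0129
grasp_force: 58.8
```

Call:
arm_command(
  increments=[
    {"dx":0.0,"dy":0.0,"dz":0.2,"wx":0.0,"wy":0.0,"wz":0.0,"grip":0.5},
    {"dx":0.0,"dy":0.0,"dz":0.4,"wx":0.0,"wy":0.0,"wz":0.0,"grip":0.5},
    {"dx":0.0,"dy":0.0,"dz":0.6,"wx":0.0,"wy":0.0,"wz":0.0,"grip":0.5},
    {"dx":0.0,"dy":0.0,"dz":0.8,"wx":0.0,"wy":0.0,"wz":0.0,"grip":0.5},
    {"dx":0.0,"dy":0.0,"dz":0.95,"wx":0.0,"wy":0.0,"wz":0.0,"grip":0.5},
    {"dx":0.0,"dy":0.0,"dz":0.95,"wx":0.0,"wy":0.0,"wz":0.0,"grip":0.5},
  ],
)

```text
clock: 8.15
eef_pos: [0.5494, -0.2764, 0.1808]
tool_rot: [0.839, 0.545, -0.0, -0.001]
ft_force: [1.2, -0.6, -6.5]
grip_width: 0.0128
grasp_force: 58.7
```

```bash
python3 -c "
from h import *
go([.5495,-.2765,.1757],-24,0)"
```

```text
t 8.15 pos [ 0.5494 -0.2764  0.1808] shift [-0.01  0.02  0.51] turn [-0.001 -0.    -0.   ] F [ 1.2 -0.6 -6.5] grip 0.0128
```

Call:
arm_command(
  increments=[
    {"dx":0.0,"dy":0.0,"dz":0.12,"wx":0.0,"wy":0.0,"wz":0.0,"grip":0.5},
    {"dx":0.0,"dy":0.0,"dz":0.24,"wx":0.0,"wy":0.0,"wz":0.0,"grip":0.5},
    {"dx":0.0,"dy":0.0,"dz":0.36,"wx":0.0,"wy":0.0,"wz":0.0,"grip":0.5},
    {"dx":0.0,"dy":0.0,"dz":0.46,"wx":0.0,"wy":0.0,"wz":0.0,"grip":0.5},
    {"dx":0.0,"dy":0.0,"dz":0.46,"wx":0.0,"wy":0.0,"wz":0.0,"grip":0.5},
  ],
)

```text
clock: 8.65
eef_pos: [0.5494, -0.2764, 0.1762]
tool_rot: [0.839, 0.545, -0.0, -0.001]
ft_force: [-0.2, 0.2, -6.5]
grip_width: 0.0129
grasp_force: 58.8
```

Still hanging; continue in small steps.

Call:
arm_command(
  increments=[
    {"dx":0.0,"dy":0.0,"dz":0.1,"wx":0.0,"wy":0.0,"wz":0.0,"grip":0.5},
    {"dx":0.0,"dy":0.0,"dz":0.15,"wx":0.0,"wy":0.0,"wz":0.0,"grip":0.5},
    {"dx":0.0,"dy":0.0,"dz":0.15,"wx":0.0,"wy":0.0,"wz":0.0,"grip":0.5},
  ],
)

```text
clock: 8.95
eef_pos: [0.5496, -0.2764, 0.1758]
tool_rot: [0.839, 0.545, -0.0, -0.0]
ft_force: [-1.7, 1.7, -2.5]
grip_width: 0.013
grasp_force: 59.5
```

Call:
arm_command(
  increments=[
    {"dx":0.0,"dy":0.0,"dz":0.05,"wx":0.0,"wy":0.0,"wz":0.0,"grip":0.5},
    {"dx":0.0,"dy":0.0,"dz":0.1,"wx":0.0,"wy":0.0,"wz":0.0,"grip":0.5},
    {"dx":0.0,"dy":0.0,"dz":0.1,"wx":0.0,"wy":0.0,"wz":0.0,"grip":0.5},
  ],
)

```text
clock: 9.25
eef_pos: [0.5497, -0.2765, 0.1757]
tool_rot: [0.839, 0.545, 0.0, 0.0]
ft_force: [-3.2, 2.5, 4.9]
grip_width: 0.0131
grasp_force: 60.5
```

```bash
python3 - <<'E'
from h import *
for n in("top","scene"):
    p,d,c=cam(n);X=cloud(d,c);cv2.imwrite("pics/%s4.png"%n,p[...,::-1])
    z=X[...,2]; m=(np.hypot(X[...,0]-.55,X[...,1]+.277)<.07)&(z>.1)&(z<.122)
    P=X[m]; A=np.c_[P[:,:2]-P[:,:2].mean(0),np.ones(len(P))]; print(n,m.sum(),cv2.minEnclosingCircle(P[:,:2].astype(np.float32)),np.linalg.lstsq(A,P[:,2],rcond=None)[0])
s=cv2.imread("pics/scene4.png")[80:210,110:260]; cv2.imwrite("pics/crop4.png",cv2.resize(s,None,fx=4,fy=4,interpolation=cv2.INTER_CUBIC))
E
```

```text
top 587 ((0.546931266784668, -0.27512335777282715), 0.05694955214858055) [-0.00026637 -0.0183035   0.11286277]
scene 629 ((0.5449780225753784, -0.2706259787082672), 0.06405773758888245) [-0.01077432 -0.03797579  0.11175504]
```

View pics/crop4.png

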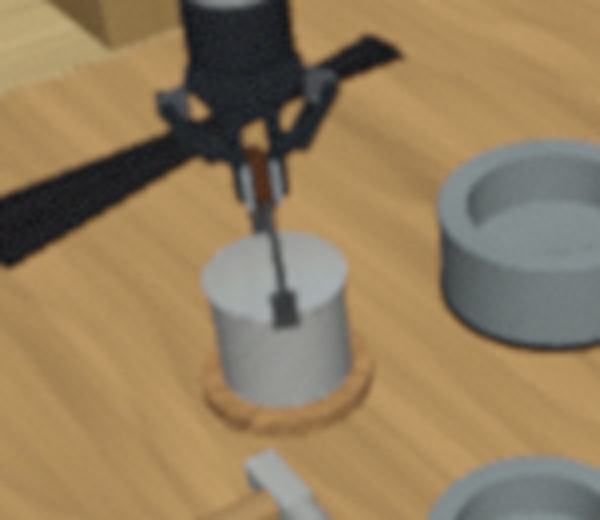

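The pot stands flat on the mat, with the cork ring visible all round (mat at crop (288,390)). Release and withdraw upwards.

Call:
arm_command(
  increments=[
    {"dx":0.0,"dy":0.0,"dz":-0.1,"wx":0.0,"wy":0.0,"wz":0.0,"grip":0.5},
    {"dx":0.0,"dy":0.0,"dz":-0.1,"wx":0.0,"wy":0.0,"wz":0.0,"grip":3.0},
    {"dx":0.0,"dy":0.0,"dz":-0.1,"wx":0.0,"wy":0.0,"wz":0.0,"grip":6.0},
    {"dx":0.0,"dy":0.0,"dz":-0.1,"wx":0.0,"wy":0.0,"wz":0.0,"grip":8.5},
    {"dx":0.0,"dy":0.0,"dz":-0.1,"wx":0.0,"wy":0.0,"wz":0.0,"grip":8.5},
    {"dx":0.0,"dy":0.0,"dz":-0.1,"wx":0.0,"wy":0.0,"wz":0.0,"grip":8.5},
    {"dx":0.0,"dy":0.0,"dz":-0.1,"wx":0.0,"wy":0.0,"wz":0.0,"grip":8.5},
  ],
)

```text
clock: 10.05
eef_pos: [0.5496, -0.2765, 0.175]
tool_rot: [0.839, 0.545, -0.0, -0.0]
ft_force: [-0.7, 0.3, 0.2]
grip_width: 0.085
grasp_force: 0.0
```

Call:
arm_command(
  increments=[
    {"dx":0.0,"dy":0.0,"dz":-1.0,"wx":0.0,"wy":0.0,"wz":0.0,"grip":8.5},
    {"dx":0.0,"dy":0.0,"dz":-3.0,"wx":0.0,"wy":0.0,"wz":0.0,"grip":8.5},
    {"dx":0.0,"dy":0.0,"dz":-6.0,"wx":0.0,"wy":0.0,"wz":0.0,"grip":8.5},
    {"dx":0.0,"dy":0.0,"dz":-9.0,"wx":0.0,"wy":0.0,"wz":0.0,"grip":8.5},
    {"dx":0.0,"dy":0.0,"dz":-12.0,"wx":0.0,"wy":0.0,"wz":0.0,"grip":8.5},
    {"dx":0.0,"dy":0.0,"dz":-12.0,"wx":0.0,"wy":0.0,"wz":0.0,"grip":8.5},
    {"dx":0.0,"dy":0.0,"dz":-12.0,"wx":0.0,"wy":0.0,"wz":0.0,"grip":8.5},
  ],
)

```text
clock: 10.75
eef_pos: [0.5501, -0.2767, 0.2964]
tool_rot: [0.839, 0.545, 0.0, 0.001]
ft_force: [0.5, 1.2, -0.6]
grip_width: 0.0848
grasp_force: 0.0
```

```bash
python3 - <<'E'
from h import *
go([.5495,-.2765,.29],-24,0)
p,d,c=cam("scene");X=cloud(d,c);x,y,z=X[...,0],X[...,1],X[...,2]
m=(np.hypot(x-.55,y+.277)<.07)&(z>.1)&(z<.122);P=X[m]
A=np.c_[P[:,:2]-P[:,:2].mean(0),np.ones(len(P))]; print(m.sum(),cv2.minEnclosingCircle(P[:,:2].astype(np.float32)),np.linalg.lstsq(A,P[:,2],rcond=None)[0])
p2,d2,c2=cam("wrist");cv2.imwrite("pics/f5.png",np.hstack([cv2.resize(p[60:230,100:270,::-1],(384,384)),cv2.resize(p2[...,::-1],(416,384))]))
E
```

```text
t 10.75 pos [ 0.5501 -0.2767  0.2964] shift [-0.   -0.07  0.64] turn [ 0.002  0.    -0.   ] F [ 0.5  1.2 -0.6] grip 0.0848
625 ((0.5480772852897644, -0.27167654037475586), 0.06280237436294556) [-0.0066244  -0.03745731  0.11171713]
```

View pics/f5.png

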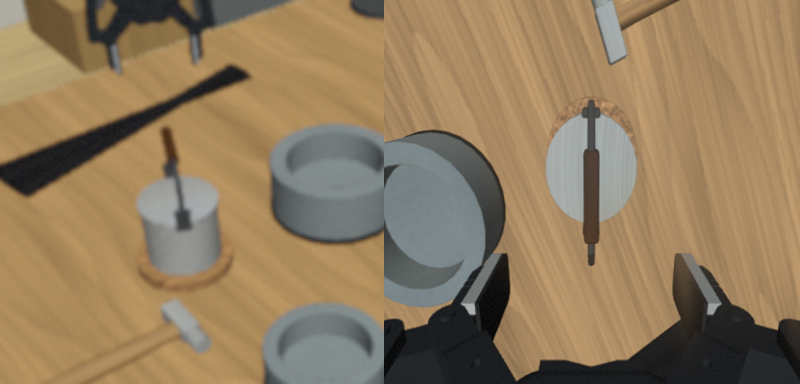

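The pot stands released on the mat, handle upright, with cork showing all round it (left view at (185,265)). The gripper is well clear.

```bash
python3 -c "
from h import *
print(job.job_done())"
```

```text
the job is handed in; nothing more can be done
None
```

The glue pot is out of the smallest warmer and stands upright on the round cork mat, released, with the board, jar and hammer never touched; I handed the job in at about 11 s, and no verdict was returned.

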